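# Drop the crank into its square drive and wind the valve onto the test nozzle

### The arm

A 6-joint arm with a two-finger parallel gripper is mounted at the origin on a cart in front of the work surface, level with it; the furniture and walls round the work are solid. World frame = base frame: x ahead of the robot, y to its left, z up, the work surface at z = 0. Lengths are in m, angles in rad, forces in N, time in s.
With the tool pointing down it reaches from about 0.3 to 0.875 m from the base axis. Payload 6.4 kg.
Tool frame: the origin (TCP) lies on the centre line of the jaws, within the pads' length; the fingertips stand 22 mm ahead of it and the grasp point (between the pads) lies 3 mm ahead of it; z points along the fingers, y is the direction in which the jaws open and shut (so a half turn about z gives the same grasp; the last joint's range is limited). The gripper opens to 85 mm and grips with 20 to 120 N. Pads are 22 mm wide; open, the fingers measure 114 mm over their backs; the gripper's body (76 mm by 85 mm) begins 54 mm behind the grasp point. The pads swing forward as they close: fully open they stand 13 mm farther back than shut.
Start: joints at [-1.313, 0.181, 1.607, -0, 1.354, -0.206], TCP at [0.257, -0.514, 0.253] pointing down, gripper open.
Joint ranges: [-2.99, 2.99], [-0.89, 2.07], [0.3, 2.58], [-1.14, 4.28], [0, 2.63], [-3.12, 3.12]. Speed limits (rad/s): [2.57, 2.57, 3.01, 3.14, 3.14, 3.14].

### API

Orientations are given as a unit quaternion [w, x, y, z].
In Python, from bench import telemetry, camera, camera_info, job gives the robot as it stands.
- The arm moves only by the tool move_arm, never from a script. Its argument "motion" is a list of rows, each a list of 7 numbers: the shift along the tool's x, y, z scaled (see below), then the turn, a rotation vector about the tool's x, y, z scaled (see below), then the opening, from 0 (shut) to 1 (fully open). A call has 1 to 8 rows; each row shifts and turns the commanded pose from where the row before left it, along the tool's axes as they then stand; what a row does not reach is not made up. The controller multiplies each number of a shift by 0.025 m and each number of a turn by 6 degrees. A row lasts 1/10 s, in which the tool goes at most 50 mm and 8.59 degrees, less where a joint would pass 70% of its speed; a pose out of reach is approached as far as the arm can. A call with a number of a shift or a turn outside -1 to 1 is refused whole. A call with a gripper value outside its range is refused whole. The fingers move at their own pace and stop on an object; the grip force is fixed at half the most. Time passes only in rows, so rows that do not move let the fingers close. It gives the time, the measured TCP pose, the force and the opening at its end, in the units of the state.
- telemetry.get_obs(): the state, without advancing time (a new reading comes with each control period).
- camera(name): name is "scene" or "top" or "wrist"; returns (picture, depth): 384x512x3 uint8, red, green, blue; 384x512 float32, m along the optical axis (not along the pixel's ray), 0 where there is no reading.
- camera_info(name): a dict with "K" (3x3 intrinsics, pixels), "origin" and "orientation" of the camera in the world. Camera axes: x right, y up, looking along -z (the intrinsics and any distortion apply to the point x, -y, -z); pixel columns grow to the right and rows downward; lengths in m; the calibration is good to about 2 mm. A picture is of the moment at which its call begins: read the wrist's pose just before it. camera_info takes no time and is no camera call; for the wrist camera it gives the pose at the moment of the call.
- job.hand_in(): hands the job in, once; it reports no verdict.
The state is a dict: "time_s": time; "q": joint angles; "dq": joint speeds; "joint_efforts": joint torques, N m; "eef_pos": TCP position; "eef_rot": TCP orientation; "wrist_force": force on the tool from outside, world axes, zero at the start; "torque": the same for the moment, N m; "opening": opening from 0.0 (shut) to 1.0 (fully open).
Only numpy, scipy, OpenCV 4.12 (cv2) and the standard library are available. Lean on these libraries where they do the work, as an engineer would, in place of code of your own. Each camera call takes 0.05 s, during which the arm holds its last target. There are 200 camera calls.

### The job

The crank of the air-check jig is only resting in its collar. Press it down and turn it a little at a time until its square end drops fully home in the drive; then take the crank by its loose spinning grip and wind it clockwise (seen from above) until the carriage with the valve is up against the test nozzle at its stop. Leave the crank seated, do not push the carriage or valve by hand, and leave the things around the jig where they are.

Things in the scene. Friction and masses are not known exactly. Their poses are not given: they have to be found in the camera images.
- air_jig: The air-check jig, fixed to the desk: grey base plate 130 x 215 x 12 mm with a round aluminium collar, and a block with a short brass nozzle. Origin: on the upright axis of collar and crank, level with the desk top. x: from the collar toward the rails of the carriage, which runs 57 mm beside the axis; -y: the carriage's way toward the nozzle. Apart from the crank nothing is higher than the collar.
- collar_rim (a point): Centre of the collar's top rim, 76 mm above the desk; collar 54 mm outside, bore 36 mm. Deep in it, hidden by the crank, is the drive: a square recess, 22.6 mm across flats, at an unknown angle. It does not turn (friction 0.3 N m; a stop bars counter-clockwise turning from the start) until the square end is in it.
- crank_hub (a point): Centre of the hub block of the loose crank (0.5 kg), dark steel, on the turning axis above the arm: 36 mm long along the arm, 24 mm across (grasp it here, across the arm), 40 mm tall. x along the arm toward the grip, z up. The arm's top is 20 mm below this point; a round counterweight reaches 66 mm to -x. 120 mm above the desk at the start, 106 mm when fully home.
- crank_foot (a point): Centre of the underside of the crank's square end (20 mm across flats, 14 mm long, below a 34 mm round barrel that turns in the collar). At the start it rests crossed on the rim of the recess, 42 mm above the desk; fully home it is 28 mm above. It enters within about 8 degrees of alignment; there is such a place every quarter turn, 15 to 75 degrees from the start whichever way one turns.
- crank_grip: The black grip sleeve of the crank: upright, 25 mm diameter, 44 mm tall, spinning freely on its pin. Origin: its centre, 80 mm from the crank's axis along the arm and 4 mm above the hub's centre. z up; its x and y spin with it.
- carriage (a joint): How far the carriage has been wound toward the nozzle, m: 0 at the start, 0.044 at its stop with the valve against the nozzle. The seated crank drives it: 11 mm per radian clockwise seen from above, so 4 rad (230 degrees) in all, after up to 16 degrees of play; it takes about 4 N at the grip. It stays where it is left.
- valve_slide: The steel carriage block (60 x 76 x 9 mm) with the light grey valve (111 mm long) held on it; origin coincides with the jig's origin when carriage = 0, and moves with the carriage along the jig's -y. Not to be pushed directly.
- cleaner_bottle: Bystander: white bottle with blue cap, 58 mm diameter, 158 mm tall, standing behind the jig; origin under its centre.
- air_cylinder: Bystander: small light grey air cylinder, 22 x 76 x 22 mm, lying behind the jig; origin under its centre.
- marker: Bystander: white and black marker pen, 135 mm long, 17 mm thick, lying in front and to the left; origin under its centre.
- spanner: Bystander: double open-ended spanner, 147 mm long, 8 mm thick, lying in front and to the right; origin under its centre.
Not all that is in view belongs to the job. What is meant by the part that bears crank_hub is not blue or red, and is the larger of those in its own colour.

How it is judged:
On the way, in this order (a step that is already met when the one before it is completed fails the run):
1. the crank's square end has dropped fully home, before the carriage is wound (z of crank_hub in the frame of air_jig below 0.109 m and angle between crank_hub's own z axis and vertical below 0.1 rad and value of joint carriage below 0.01 m), for 0.2 s.
2. the carriage is wound with the fingers on the crank's loose grip (value of joint carriage above 0.015 m and contact force between the fingers and crank_grip above 0.5 N and z of crank_hub in the frame of air_jig below 0.111 m), for 0.1 s.
At the end, for the whole second after the job is handed in: The carriage is within 4 mm of its stop at the nozzle (joint above 0.040), the crank is home in the drive (hub centre less than 110 mm above the desk, tilted less than 0.1 rad), released and at rest (value of joint carriage above 0.04 m and z of crank_hub in the frame of air_jig below 0.11 m and angle between crank_hub's own z axis and vertical below 0.1 rad and linear speed of crank_grip below 0.02 m/s); the robot touches nothing.
It fails at once if the carriage or its valve is pushed by the robot (contact force between any of the arm, the fingers and valve_slide above 3 N).
It fails at once if a bystander is moved more than 40 mm (distance of any of cleaner_bottle, air_cylinder, marker, spanner from where it was at the start of the episode above 0.04 m).
It also fails if it takes over 61 s, if anything falls off the work surface, if the arm or the gripper's body presses on something with over 40 N, if the wrist force passes 120 N, or if a joint passes its speed limit or range.

## Working session

There is one attempt and no reset: what is moved stays moved. The work goes in short steps, Python scripts to look and compute and a tool call to move; the robot and the scene stay as the last step left them, time stands still between calls to the robot, and variables do not carry over. Pictures are saved under pics/ and viewed, and the job is handed in when it is done.

Besides the shell and the picture viewer there is one more tool, called after "Call:" as name(argument=value, ...), one argument or row to a line, values as JSON. move_arm: Moves the arm, as the interface text tells. Its arguments: {"type":"object","properties":{"motion":{"type":"array","items":{"type":"array","items":{"type":"number","minimum":-1,"maximum":1}}}},"required":["motion"]}

```bash
mkdir -p pics; ls
cat > h.py <<'E'
import numpy as np,cv2
from scipy.spatial.transform import Rotation as R
from bench import telemetry,camera,camera_info,job
def rot(q): return R.from_quat([q[1],q[2],q[3],q[0]])
def shot(n,f=None):
    i=camera_info(n); p,d=camera(n)
    if f: cv2.imwrite('pics/'+f,p[:,:,::-1]); 
    np.savez('last_%s.npz'%n,p=p,d=d,K=i['K'],o=i['origin'],q=i['orientation'])
    return p,d
def load(n):
    return np.load('last_%s.npz'%n)
def cloud(n):
    a=load(n);K=a['K'];d=a['d'];h,w=d.shape
    u,v=np.meshgrid(np.arange(w),np.arange(h))
    P=np.stack([(u-K[0,2])/K[0,0]*d,-(v-K[1,2])/K[1,1]*d,-d],-1)
    return rot(a['q']).apply(P.reshape(-1,3)).reshape(h,w,3)+a['o']
E
python3 - <<'E'
from h import *
print(camera_info('scene'),camera_info('top'))
shot('scene','s0.png');shot('top','t0.png');shot('wrist','w0.png')
print(telemetry.get_obs())
E
```

```text
pics
{'K': array([[419.63137762,   0.        , 252.57170191],
       [  0.        , 419.63137762, 188.80257934],
       [  0.        ,   0.        ,   1.        ]]), 'origin': array([-0.39592363, -0.65452074,  0.9149881 ]), 'orientation': array([ 0.79004699,  0.40462076, -0.21308746, -0.40829099])} {'K': array([[481.83197333,   0.        , 264.12826161],
       [  0.        , 481.83197333, 186.43321216],
       [  0.        ,   0.        ,   1.        ]]), 'origin': array([ 0.27003325, -0.00656938,  1.39424237]), 'orientation': array([ 0.70650229,  0.07300693, -0.06448805, -0.70097489])}
{'time_s': 0.15, 'q': array([-1.31328403e+00,  1.81422456e-01,  1.60776310e+00,  1.06540235e-05,
        1.35382233e+00, -2.06338193e-01]), 'dq': array([-9.90966967e-05, -2.89527305e-03, -3.05559107e-03,  9.65855065e-04,
       -1.51781576e-03,  2.48256740e-04]), 'joint_efforts': array([ 1.71791253e-03, -4.45258141e+01, -3.51690781e+01, -2.53549078e-04,
        5.77238796e-03,  1.67599183e-06]), 'eef_pos': array([ 0.25714805, -0.51385315,  0.25256917]), 'eef_rot': array([-7.07520483e-04,  9.73225699e-01,  2.29850470e-01, -1.29043146e-05]), 'wrist_force': array([ 0.69491212, -1.06488104, -0.10956021]), 'torque': array([ 0.00929966, -0.01162206, -0.02646833]), 'opening': 1.000427584421477}
```

View pics/s0.png

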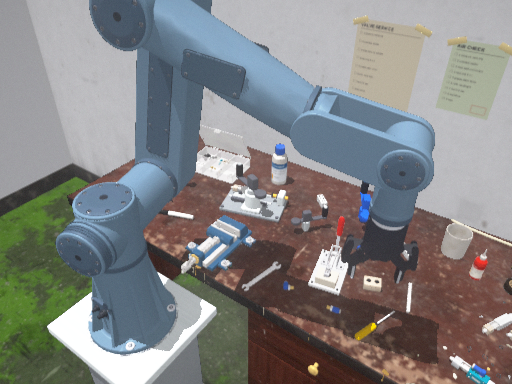

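View pics/t0.png

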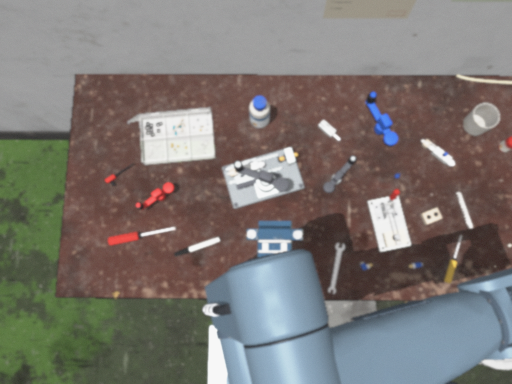

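Run:
```python
from h import *
a=load('top');p=a['p'][130:230,200:370]
cv2.imwrite('pics/t0c.png',cv2.resize(p,None,fx=4.7,fy=4.7,interpolation=cv2.INTER_CUBIC)[:,:,::-1])
C=cloud('top')
for u,v in [(240,165),(262,177),(284,184),(283,187),(288,155),(350,159),(340,174),(330,187),(260,105),(330,131),(200,245),(338,265),(262,165)]: print(u,v,C[v,u].round(4))
# jig heights map
```

```text
240 165 [0.5724 0.0741 0.1525]
262 177 [0.5425 0.0156 0.1421]
284 184 [ 0.532  -0.0441  0.1019]
283 187 [ 0.5227 -0.0412  0.1068]
288 155 [ 0.6273 -0.0569  0.0522]
350 159 [ 0.6094 -0.2298  0.0796]
340 174 [ 0.5662 -0.201   0.0789]
330 187 [ 0.5348 -0.1761  0.0499]
260 105 [0.7394 0.0227 0.1552]
330 131 [ 0.7094 -0.1826  0.0224]
200 245 [0.3704 0.1927 0.016 ]
338 265 [ 0.3178 -0.2007  0.0041]
262 165 [0.5982 0.0176 0.0483]
```

View pics/t0c.png

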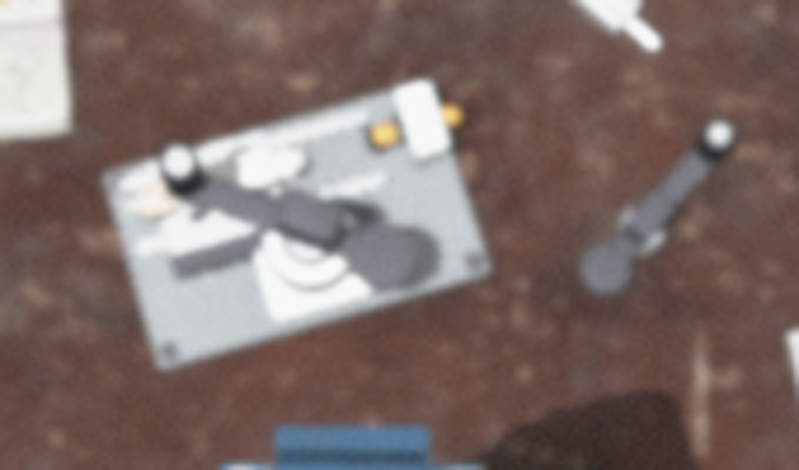

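Run:
```python
from h import *
C=cloud('top');P=load('top')['p'].astype(int)
b=np.zeros(C.shape[:2],bool);b[140:210,215:310]=1
dark=(P.max(-1)<135)
def med(m,n): 
    Q=C[m];print(n,len(Q),Q.mean(0).round(4),Q.min(0).round(3),Q.max(0).round(3));return Q
z=C[...,2]
H=med(b&(z>.134)&(z<.1425),'hub?')
G=med(b&(z>.146),'grip')
H2=H[np.hypot(*(H[:,:2]-G[:,:2].mean(0)).T)>.045]; print('hub',H2.mean(0),len(H2))
c,s,a=cv2.minAreaRect(H2[:,:2].astype(np.float32)*1000);print(c,s,a)
col=med(b&(z>.07)&(z<.079),'collar')
A=med(b&(z>.085)&(z<.106),'arm+cw')
d=G.mean(0)-H2.mean(0);print('dist',np.hypot(d[0],d[1]),'ang',np.degrees(np.arctan2(d[1],d[0])))
base=C[b&(z>.009)&(z<.016)]; print(cv2.minAreaRect(base[:,:2].astype(np.float32)*1000))
print(rot(telemetry.get_obs()['eef_rot']).as_matrix().round(3)); i=camera_info('wrist');print(i, rot(i['orientation']).as_matrix().round(3))
```

```text
hub? 108 [0.5501 0.0145 0.1394] [ 0.532 -0.014  0.135] [0.583 0.091 0.142]
grip 63 [0.4626 0.047  0.6042] [ 0.27  -0.007  0.147] [0.584 0.09  1.394]
hub [0.55014658 0.01453174 0.13938388] 108
(559.943359375, 40.432373046875) (109.3331069946289, 24.324363708496094) 70.67334747314453
collar 63 [0.534  0.0102 0.0758] [ 0.523 -0.02   0.07 ] [0.574 0.031 0.079]
arm+cw 312 [0.5453 0.0037 0.1006] [ 0.512 -0.055  0.086] [0.58  0.088 0.106]
dist 0.09335286818697419 ang 159.63148177321455
((579.8607788085938, 24.91698455810547), (193.71519470214844, 257.296630859375), 1.6384203433990479)
[[ 0.894  0.447 -0.   ]
 [ 0.447 -0.894  0.001]
 [ 0.    -0.001 -1.   ]]
{'K': array([[330.22159524,   0.        , 254.01971129],
       [  0.        , 330.22159524, 190.33145153],
       [  0.        ,   0.        ,   1.        ]]), 'origin': array([ 0.32734653, -0.47859195,  0.373626  ]), 'orientation': array([ 0.84078703, -0.12986203,  0.08084199, -0.51930491])} [[ 0.448  0.852  0.271]
 [-0.894  0.427  0.134]
 [-0.001 -0.302  0.953]]
```

View pics/w0.png

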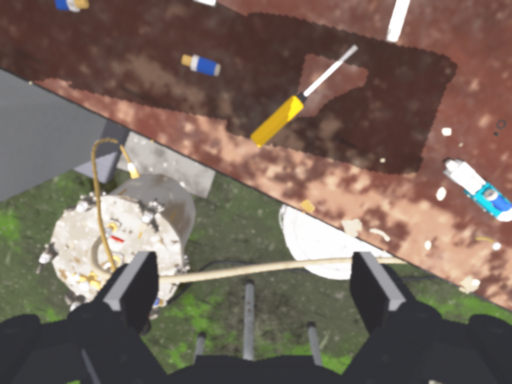

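Call:
move_arm(
  motion=[
    [0,0,0,0,0,-1,1],
    [0,0,0,0,0,-1,1],
    [0,0,0,0,0,-1,1],
    [0,0,0,0,0,-1,1],
    [0,0,0,0,0,-1,1],
    [0,0,0,0,0,-1,1],
    [0,0,0,0,0,-1,1],
    [0.8,0.1,0,0,0,0,1],
  ],
)

```text
time_s: 0.95
eef_pos: [0.2661, -0.4973, 0.2529]
eef_rot: [-0.0, 0.826, 0.563, -0.0]
wrist_force: [0.3, -0.1, 0.7]
opening: 0.998
```

Call:
move_arm(
  motion=[
    [1,0.133,0,0,0,0,1],
    [1,0.133,0,0,0,0,1],
    [1,0.133,0,0,0,0,1],
    [1,0.133,0,0,0,0,1],
    [1,0.133,0,0,0,0,1],
    [1,0.133,0,0,0,0,1],
    [1,0.133,0,0,0,0,1],
    [1,0.133,0,0,0,0,1],
  ],
)

```text
time_s: 1.75
eef_pos: [0.3651, -0.3179, 0.2531]
eef_rot: [-0.0, 0.827, 0.562, 0.0]
wrist_force: [0.2, 0.5, -0.7]
opening: 0.999
```

Call:
move_arm(
  motion=[
    [1,0.133,0,0,0,0,1],
    [1,0.133,0,0,0,0,1],
    [1,0.133,0,0,0,0,1],
    [1,0.133,0,0,0,0,1],
    [1,0.133,0,0,0,0,1],
    [1,0.133,0,0,0,0,1],
    [1,0.133,0,0,0,0,1],
    [1,0.133,0,0,0,0,1],
  ],
)

```text
time_s: 2.55
eef_pos: [0.4625, -0.1415, 0.2531]
eef_rot: [-0.0, 0.827, 0.563, 0.0]
wrist_force: [0.4, 0.0, 0.5]
opening: 1.002
```

Call:
move_arm(
  motion=[
    [1,0.133,0,0,0,0,1],
    [1,0.133,0,0,0,0,1],
    [1,0.133,0,0,0,0,1],
    [1,0.133,0,0,0,0,1],
    [1,0.133,0,0,0,0,1],
    [0.8,0.133,0,0,0,0,1],
    [0.5,0.133,0,0,0,0,1],
    [0,0,0,0,0,0,1],
  ],
)

```text
time_s: 3.35
eef_pos: [0.5418, -0.0039, 0.2531]
eef_rot: [-0.0, 0.826, 0.564, -0.0]
wrist_force: [-0.8, -0.1, 0.3]
opening: 1.0
```

Run:
```python
from h import *
shot('wrist','w1.png');shot('scene','s1.png')
o=telemetry.get_obs();print(o['time_s'],o['eef_pos'],rot(o['eef_rot']).as_matrix().round(3),o['wrist_force'],o['q'].round(2))
C=cloud('wrist');z=C[...,2];ok=load('wrist')['d']>0
print(np.histogram(z[ok],bins=np.arange(-.02,.26,.01)))
m=ok&(z>.137)&(z<.143);n,l,s,c=cv2.connectedComponentsWithStats(m.astype(np.uint8))
for k in range(1,n):
    if s[k,4]>80: Q=C[l==k];print(s[k],Q.mean(0),cv2.minAreaRect(Q[:,:2].astype(np.float32)*1000))
m=ok&(z>.1445)&(z<.16);n,l,s,c=cv2.connectedComponentsWithStats(m.astype(np.uint8))
for k in range(1,n):
    if s[k,4]>30: Q=C[l==k];print('g',s[k],Q.mean(0),cv2.minEnclosingCircle(Q[:,:2].astype(np.float32)*1000))
```

```text
3.45 [ 0.54125061 -0.0054744   0.25303409] [[ 0.365  0.931 -0.001]
 [ 0.931 -0.365 -0.   ]
 [-0.    -0.001 -1.   ]] [-0.93356829  0.67820232 -0.30262651] [-0.23  0.11  1.69 -0.    1.34  0.14]
(array([  167, 31051, 78552, 19448,  5761,  2827,  5666,  6645,   641,
        1713,   464,  1236,  3071,  1659,   948,  1291,  1515,   322,
           0,     0,     0,     0,     0,     0,     0,     0,   390,
        1374]), array([-0.02, -0.01,  0.  ,  0.01,  0.02,  0.03,  0.04,  0.05,  0.06,
        0.07,  0.08,  0.09,  0.1 ,  0.11,  0.12,  0.13,  0.14,  0.15,
        0.16,  0.17,  0.18,  0.19,  0.2 ,  0.21,  0.22,  0.23,  0.24,
        0.25,  0.26]))
[503  32   9  39 196] [0.7341139  0.02783105 0.13967024] ((734.7762451171875, 27.396652221679688), (24.00559425354004, 5.314157962799072), 83.09864044189453)
[ 243  156   32   47 1402] [0.54997029 0.00644563 0.13984456] ((549.8460083007812, 5.598901748657227), (35.66884231567383, 23.42315673828125), 68.06790161132812)
g [ 240   46   35   37 1013] [0.57741966 0.08031316 0.14822559] ((577.4226684570312, 80.38291931152344), 11.480979919433594)
```

View pics/w1.png

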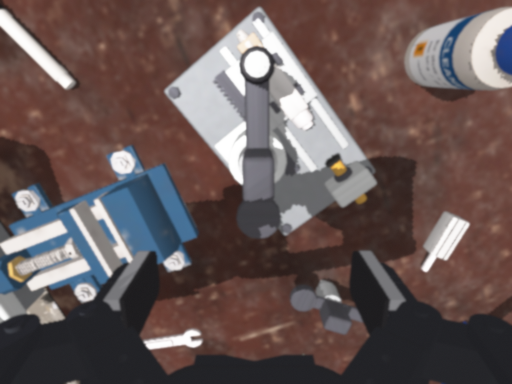

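Call:
move_arm(
  motion=[
    [0.55,0.15,0.5,0,0,0,1],
    [0,0,1,0,0,0,1],
    [0,0,1,0,0,0,1],
    [0,0,1,0,0,0,1],
    [0,0,0.8,0,0,0,1],
    [0,0,0.54,0,0,0,1],
    [0,0,0,0,0,0,1],
    [0,0,0,0,0,0,1],
  ],
)

```text
time_s: 4.25
eef_pos: [0.5505, 0.0054, 0.1329]
eef_rot: [0.0, 0.826, 0.563, 0.0]
wrist_force: [-0.3, -0.8, 0.5]
opening: 1.002
```

Run:
```python
from h import *
shot('wrist','w2.png');shot('scene','s2.png')
o=telemetry.get_obs();print(o['time_s'],o['eef_pos'],o['wrist_force'])
a=load('scene')['p'][150:260,190:350]
cv2.imwrite('pics/s2c.png',cv2.resize(a,None,fx=5,fy=5,interpolation=cv2.INTER_CUBIC)[:,:,::-1])
```

```text
4.35 [0.55115022 0.00550491 0.13368339] [0.09842471 0.63761566 0.33088923]
```

View pics/w2.png

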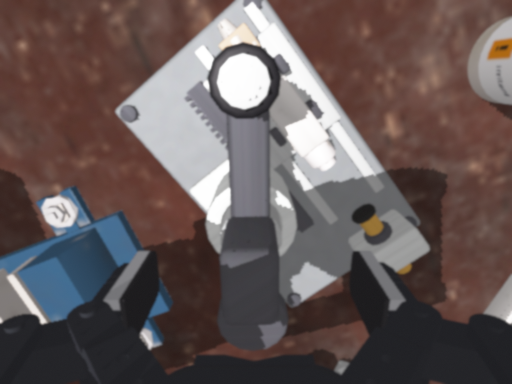

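View pics/s2c.png

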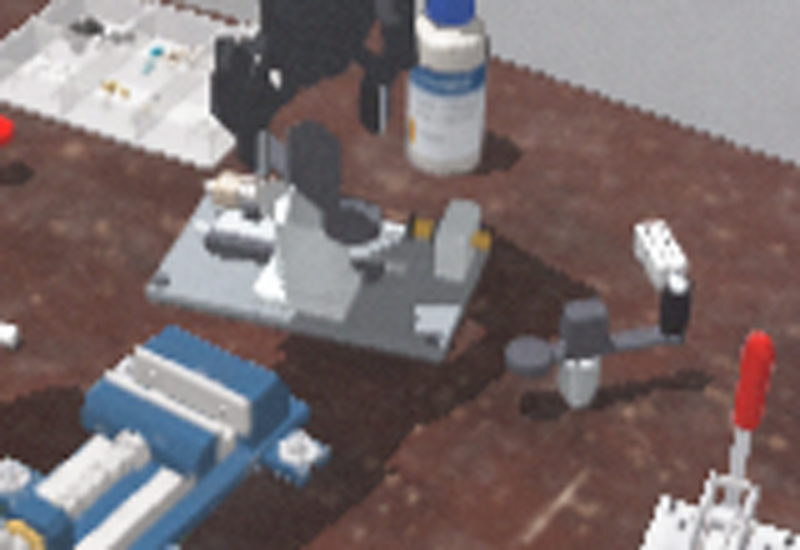

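Call:
move_arm(
  motion=[
    [0,0,0,0,0,0,0],
    [0,0,0,0,0,0,0],
    [0,0,0,0,0,0,0],
    [0,0,0,0,0,0,0],
    [0,0,0,0,0,0,0],
    [0,0,0,0,0,0,0],
    [0,0,0,0,0,0,0],
    [0,0,0,0,0,0,0],
  ],
)

```text
time_s: 5.15
eef_pos: [0.5504, 0.0059, 0.1326]
eef_rot: [0.0, 0.826, 0.563, 0.0]
wrist_force: [-0.7, 1.0, 4.0]
opening: 0.27
```

Run:
```python
from h import *
o=telemetry.get_obs();print(o['time_s'],o['eef_pos'],o['eef_rot'],o['wrist_force'],o['torque'],o['opening'])
```

```text
5.15 [0.55042262 0.00591279 0.13256926] [1.41416526e-04 8.26202134e-01 5.63373754e-01 1.64462645e-04] [-0.70482785  1.02422194  4.02250192] [0.04604729 0.11772097 0.08207926] 0.270423072437667
```

Call:
move_arm(
  motion=[
    [0,0,0.1,0,0,0,0],
    [0,0,0.1,0,0,0.5,0],
    [0,0,0,0,0,0.5,0],
    [0,0,0,0,0,0.5,0],
  ],
)

```text
time_s: 5.55
eef_pos: [0.551, 0.0064, 0.1316]
eef_rot: [0.0, 0.868, 0.496, 0.001]
wrist_force: [-12.5, 2.8, 32.7]
opening: 0.272
```

Call:
move_arm(
  motion=[
    [0,0,0,0,0,0.5,0],
    [0,0,0,0,0,0.5,0],
    [0,0,0,0,0,0.5,0],
  ],
)

```text
time_s: 5.85
eef_pos: [0.5508, 0.0064, 0.1309]
eef_rot: [0.0, 0.904, 0.426, 0.001]
wrist_force: [-11.3, 2.8, 26.7]
opening: 0.269
```

Call:
move_arm(
  motion=[
    [0,0,0,0,0,0.5,0],
    [0,0,0,0,0,0.5,0],
  ],
)

```text
time_s: 6.05
eef_pos: [0.5499, 0.0059, 0.127]
eef_rot: [0.0, 0.926, 0.378, -0.0]
wrist_force: [0.6, -0.7, -5.8]
opening: 0.274
```

Call:
move_arm(
  motion=[
    [0,0,0.15,0,0,0,0],
    [0,0,0.12,0,0,0,0],
    [0,0,0.1,0,0,0,0],
    [0,0,0,0,0,0,0],
  ],
)

```text
time_s: 6.45
eef_pos: [0.5501, 0.0057, 0.1188]
eef_rot: [-0.0, 0.925, 0.38, -0.0]
wrist_force: [-3.7, -0.7, 7.3]
opening: 0.272
```

Call:
move_arm(
  motion=[
    [0,0,0.06,0,0,0.2,0],
    [0,0,0.04,0,0,0,0],
    [0,0,0,0,0,0,0],
  ],
)

```text
time_s: 6.75
eef_pos: [0.5507, 0.0056, 0.1186]
eef_rot: [0.0, 0.929, 0.37, -0.0]
wrist_force: [-11.1, 0.1, 24.4]
opening: 0.273
```

Run:
```python
from h import *
shot('top','t3.png')
o=telemetry.get_obs();print(o['time_s'],o['eef_pos'],o['eef_rot'],o['wrist_force'],o['torque'],o['opening'])
shot('wrist','w3.png')
C=cloud('wrist');ok=load('wrist')['d']>0;z=C[...,2]
d=np.hypot(C[...,0]-.55,C[...,1]-.006)
m=ok&(d>.06)&(d<.1)&(z>.125)&(z<.16);Q=C[m];print(len(Q),Q.mean(0),Q.max(0),cv2.minEnclosingCircle(Q[:,:2].astype(np.float32)*1000))
```

```text
6.8 [0.55068158 0.00556236 0.11862622] [ 4.80987388e-04  9.28910559e-01  3.70303842e-01 -7.93284966e-05] [-10.49834447  -0.38449159  23.4649653 ] [-0.101021    2.02129844  0.04627449] 0.26623960092846505
4316 [0.60815204 0.06060813 0.13387926] [0.61916178 0.07178387 0.13796512] ((608.0604858398438, 60.53728103637695), 11.629836082458496)
```

View pics/w3.png

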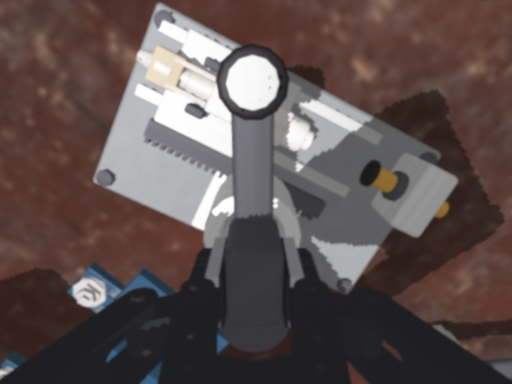

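Call:
move_arm(
  motion=[
    [0,0,-0.1,0,0,0,1],
    [0,0,0,0,0,0,1],
    [0,0,0,0,0,0,1],
    [0,0,0,0,0,0,1],
    [0,0,0,0,0,0,1],
    [0,0,0,0,0,0,1],
  ],
)

```text
time_s: 7.45
eef_pos: [0.5501, 0.006, 0.1177]
eef_rot: [-0.0, 0.929, 0.37, -0.0]
wrist_force: [-1.7, -0.6, -0.1]
opening: 0.997
```

Run:
```python
from h import *
shot('wrist','w4.png')
o=telemetry.get_obs();print(o['time_s'],o['eef_pos'],o['eef_rot'],o['wrist_force'],o['opening'])
C=cloud('wrist');ok=load('wrist')['d']>0;z=C[...,2]
d=np.hypot(C[...,0]-.55,C[...,1]-.006)
m=ok&(d>.06)&(d<.1)&(z>.125)&(z<.16);Q=C[m];print(len(Q),Q.mean(0),Q.max(0),cv2.minEnclosingCircle(Q[:,:2].astype(np.float32)*1000))
```

```text
7.5 [0.55015696 0.0059097  0.11781003] [-1.16588491e-04  9.29215713e-01  3.69537715e-01 -1.50197841e-04] [-1.51491031  0.47311528  0.66299624] 0.998576795682662
5706 [0.59576537 0.04967077 0.14006379] [0.6172458  0.07169146 0.15999631] ((561.5281372070312, 16.125999450683594), 74.07870483398438)
```

View pics/w4.png

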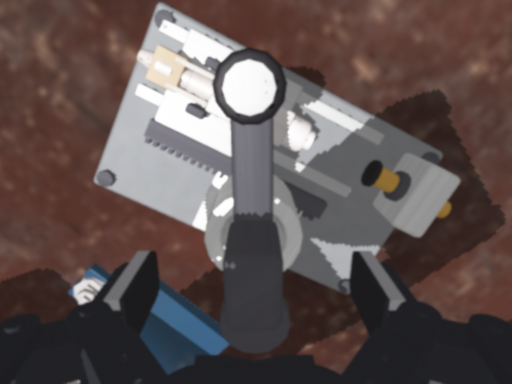

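Call:
move_arm(
  motion=[
    [0.7,0,0,0,0,0,1],
    [0.9,0,0,0,0,0,1],
    [0.9,0,0,0,0,0,1],
    [0.7,0,0,0,0,0,1],
    [0,0,0,0,0,0,1],
    [0,0,0,0,0,0,1],
  ],
)

```text
time_s: 8.1
eef_pos: [0.6079, 0.0609, 0.1176]
eef_rot: [-0.0, 0.929, 0.37, -0.001]
wrist_force: [0.0, -0.8, -0.6]
opening: 0.998
```

Run:
```python
from h import *
shot('wrist','w5.png');shot('scene','s5.png')
a=load('scene')['p'][150:260,190:350]
cv2.imwrite('pics/s5c.png',cv2.resize(a,None,fx=5,fy=5,interpolation=cv2.INTER_CUBIC)[:,:,::-1])
o=telemetry.get_obs();print(o['time_s'],o['eef_pos'],o['eef_rot'],o['wrist_force'],o['opening'])
```

```text
8.2 [0.60763748 0.06032997 0.11773002] [-1.25425829e-04  9.29274513e-01  3.69389519e-01 -4.97338033e-04] [-0.31908635 -0.71575191  0.35932839] 1.0015189671169928
```

View pics/w5.png

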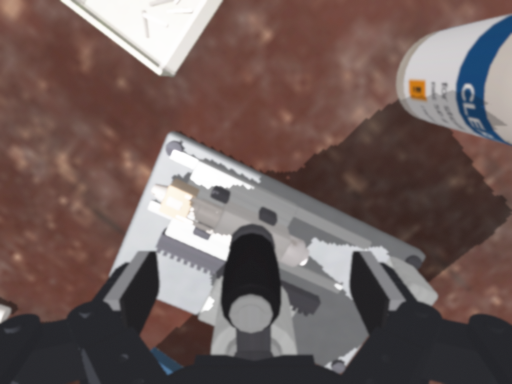

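View pics/s5c.png

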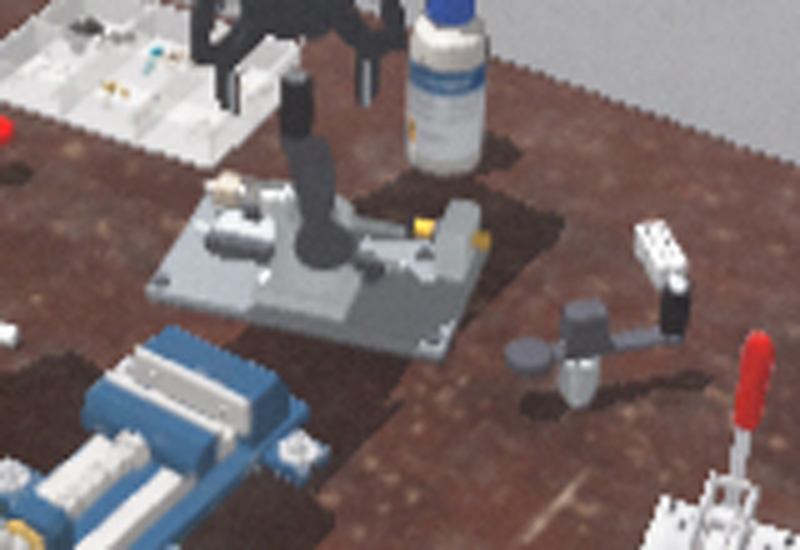

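Call:
move_arm(
  motion=[
    [0,0,0.04,0,0,0,0],
    [0,0,0,0,0,0,0],
    [0,0,0,0,0,0,0],
    [0,0,0,0,0,0,0],
    [0,0,0,0,0,0,0],
    [0,0,0,0,0,0,0],
    [0,0,0,0,0,0,0],
    [0,0,0,0,0,0,0],
  ],
)

```text
time_s: 9.0
eef_pos: [0.6084, 0.0609, 0.1171]
eef_rot: [0.0, 0.929, 0.37, 0.0]
wrist_force: [-0.5, 0.3, 0.6]
opening: 0.268
```

```bash
cat > w.py <<'E'
from h import *
import sys
o=telemetry.get_obs();p=o['eef_pos'];M=rot(o['eef_rot']).as_matrix()
c=np.array([.5501,.0058]);d=p[:2]-c
print(o['time_s'],p.round(4),'F',o['wrist_force'].round(1),'T',o['torque'].round(2),'op',round(o['opening'],3),'r',np.hypot(*d),'ang',np.degrees(np.arctan2(d[1],d[0])))
E
cat >> w.py <<'E'
def plan(a0,r,step,n):
    M2=M[:2,:2]
    out=[]
    for k in range(n):
        a,b=np.radians(a0-step*k),np.radians(a0-step*(k+1))
        dv=r*np.array([np.cos(b)-np.cos(a),np.sin(b)-np.sin(a)])
        t=M2.T@dv/.025; out.append([round(t[0],2),round(t[1],2)])
    return out
for a0 in map(float,sys.argv[1:]):
    print(a0,plan(a0,.0797,10,8))
E
python3 w.py 43.3 -36.7 -116.7 -196.7
```

```text
9.0 [0.6084 0.0609 0.1171] F [-0.5  0.3  0.6] T [-0.03  0.14 -0.02] op 0.268 r 0.08020946621962566 ang 43.37491069817242
43.3 [[np.float64(-0.05), np.float64(0.55)], [np.float64(-0.14), np.float64(0.54)], [np.float64(-0.24), np.float64(0.5)], [np.float64(-0.32), np.float64(0.45)], [np.float64(-0.39), np.float64(0.39)], [np.float64(-0.46), np.float64(0.32)], [np.float64(-0.5), np.float64(0.23)], [np.float64(-0.54), np.float64(0.14)]]
-36.7 [[np.float64(-0.55), np.float64(0.05)], [np.float64(-0.55), np.float64(-0.05)], [np.float64(-0.54), np.float64(-0.14)], [np.float64(-0.5), np.float64(-0.24)], [np.float64(-0.45), np.float64(-0.32)], [np.float64(-0.39), np.float64(-0.39)], [np.float64(-0.32), np.float64(-0.46)], [np.float64(-0.23), np.float64(-0.5)]]
-116.7 [[np.float64(-0.14), np.float64(-0.54)], [np.float64(-0.05), np.float64(-0.55)], [np.float64(0.05), np.float64(-0.55)], [np.float64(0.14), np.float64(-0.54)], [np.float64(0.24), np.float64(-0.5)], [np.float64(0.32), np.float64(-0.45)], [np.float64(0.39), np.float64(-0.39)], [np.float64(0.46), np.float64(-0.32)]]
-196.7 [[np.float64(0.5), np.float64(-0.23)], [np.float64(0.54), np.float64(-0.14)], [np.float64(0.55), np.float64(-0.05)], [np.float64(0.55), np.float64(0.05)], [np.float64(0.54), np.float64(0.14)], [np.float64(0.5), np.float64(0.24)], [np.float64(0.45), np.float64(0.32)], [np.float64(0.39), np.float64(0.39)]]
```

Call:
move_arm(
  motion=[
    [-0.05,0.55,0,0,0,0,0],
    [-0.14,0.54,0,0,0,0,0],
    [-0.24,0.5,0,0,0,0,0],
    [-0.32,0.45,0,0,0,0,0],
    [0,0,0,0,0,0,0],
  ],
)

```text
time_s: 9.5
eef_pos: [0.6303, 0.0083, 0.1169]
eef_rot: [0.0, 0.93, 0.368, 0.0]
wrist_force: [1.2, 0.9, 0.3]
opening: 0.27
```

```bash
python3 w.py
```

```text
9.5 [0.6303 0.0083 0.1169] F [1.2 0.9 0.3] T [ 0.12  0.05 -0.02] op 0.27 r 0.08022419431660606 ang 1.7629440945257209
```

Call:
move_arm(
  motion=[
    [-0.39,0.39,0,0,0,0,0],
    [-0.46,0.32,0,0,0,0,0],
    [-0.5,0.23,0,0,0,0,0],
    [-0.54,0.14,0,0,0,0,0],
    [-0.55,0.05,0,0,0,0,0],
    [0,0,0,0,0,0,0],
  ],
)

```text
time_s: 10.1
eef_pos: [0.6038, -0.053, 0.1167]
eef_rot: [0.0, 0.929, 0.369, -0.0]
wrist_force: [-0.1, 1.8, -2.6]
opening: 0.264
```

```bash
python3 w.py; python3 -c "
from h import *
shot('scene','s6.png')
a=load('scene')['p'][150:260,190:350]
cv2.imwrite('pics/s6c.png',cv2.resize(a,None,fx=5,fy=5,interpolation=cv2.INTER_CUBIC)[:,:,::-1])
shot('wrist','w6.png')"
```

```text
10.1 [ 0.6038 -0.053   0.1167] F [-0.1  1.8 -2.6] T [ 0.32 -0.12  0.04] op 0.264 r 0.07963632988903302 ang -47.62388354614205
```

View pics/s6c.png

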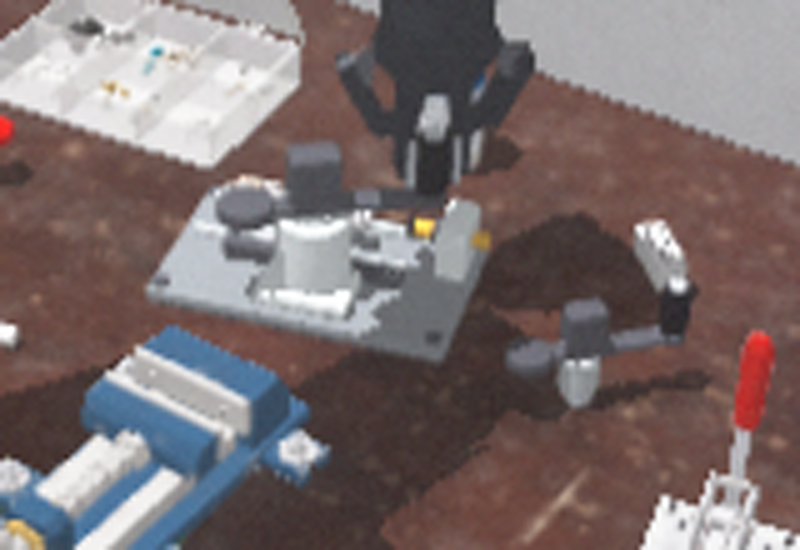

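View pics/w6.png

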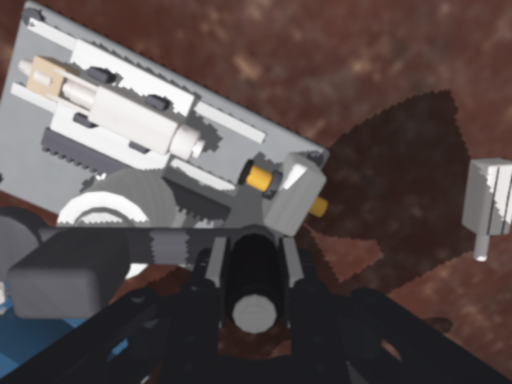

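Call:
move_arm(
  motion=[
    [-0.55,-0.05,0,0,0,0,0],
    [-0.54,-0.14,0,0,0,0,0],
    [-0.5,-0.24,0,0,0,0,0],
    [-0.45,-0.32,0,0,0,0,0],
    [-0.39,-0.39,0,0,0,0,0],
    [-0.32,-0.46,0,0,0,0,0],
    [0,0,0,0,0,0,0],
  ],
)

```text
time_s: 10.9
eef_pos: [0.5268, -0.0697, 0.1169]
eef_rot: [0.001, 0.929, 0.37, -0.0]
wrist_force: [2.0, 0.4, -4.4]
opening: 0.265
```

```bash
python3 w.py
```

```text
10.9 [ 0.5268 -0.0697  0.1169] F [ 2.   0.4 -4.4] T [-0.08 -0.29  0.01] op 0.265 r 0.07901557239257131 ang -107.144186701197
```

Call:
move_arm(
  motion=[
    [-0.23,-0.5,0.04,0,0,0,0],
    [-0.14,-0.54,0,0,0,0,0],
    [-0.05,-0.55,0,0,0,0,0],
    [0.05,-0.55,0,0,0,0,0],
    [0.14,-0.54,0,0,0,0,0],
    [0.24,-0.5,0,0,0,0,0],
    [0,0,0,0,0,0,0],
  ],
)

```text
time_s: 11.6
eef_pos: [0.4725, -0.0115, 0.1167]
eef_rot: [0.0, 0.929, 0.37, -0.001]
wrist_force: [-5.0, -4.3, 5.1]
opening: 0.267
```

```bash
python3 w.py -167
```

```text
11.6 [ 0.4725 -0.0115  0.1167] F [-5.  -4.3  5.1] T [-0.79  0.91 -0.04] op 0.267 r 0.0794586195539768 ang -167.4544538630378
-167.0 [[np.float64(0.32), np.float64(-0.45)], [np.float64(0.4), np.float64(-0.39)], [np.float64(0.46), np.float64(-0.31)], [np.float64(0.51), np.float64(-0.23)], [np.float64(0.54), np.float64(-0.14)], [np.float64(0.55), np.float64(-0.04)], [np.float64(0.55), np.float64(0.05)], [np.float64(0.54), np.float64(0.15)]]
```

Now near the end; shorter steps watching for the stop.

Call:
move_arm(
  motion=[
    [0.32,-0.45,0,0,0,0,0],
    [0.4,-0.39,0,0,0,0,0],
    [0,0,0,0,0,0,0],
  ],
)

```text
time_s: 11.9
eef_pos: [0.4707, 0.0165, 0.1162]
eef_rot: [-0.0, 0.929, 0.37, -0.002]
wrist_force: [-7.6, -1.6, 6.3]
opening: 0.263
```

```bash
python3 w.py; python3 -c "
from h import *
shot('wrist','w7.png')
shot('top','t7.png')
p=load('top')['p'][130:230,200:370]
cv2.imwrite('pics/t7c.png',cv2.resize(p,None,fx=4.7,fy=4.7,interpolation=cv2.INTER_CUBIC)[:,:,::-1])
"
```

```text
11.9 [0.4707 0.0165 0.1162] F [-7.6 -1.6  6.3] T [-0.35  1.    0.02] op 0.263 r 0.08008430051510929 ang 172.29784539289605
```

View pics/w7.png

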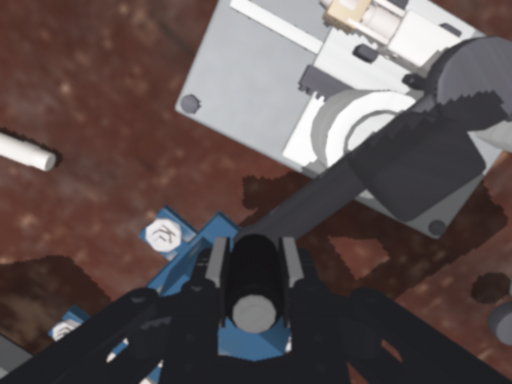

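View pics/t7c.png

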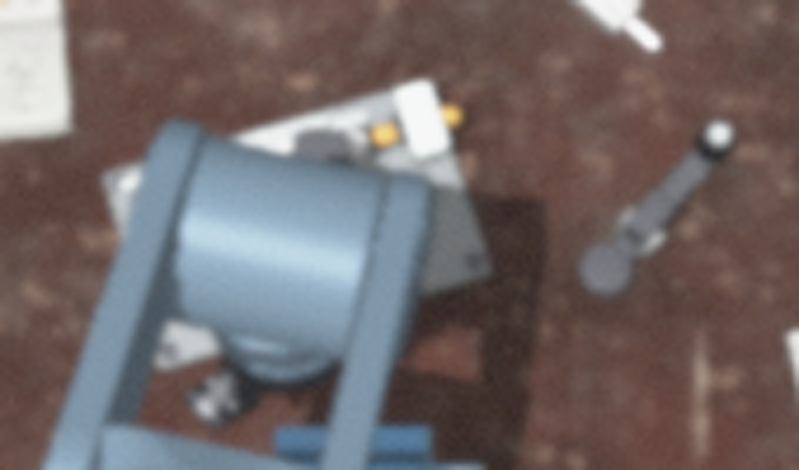

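Call:
move_arm(
  motion=[
    [0.23,-0.16,0,0,0,0,0],
    [0.23,-0.15,0,0,0,0,0],
    [0,0,0,0,0,0,0],
  ],
)

```text
time_s: 12.3
eef_pos: [0.4738, 0.0297, 0.1163]
eef_rot: [-0.001, 0.929, 0.37, -0.002]
wrist_force: [-7.7, -1.8, 8.8]
opening: 0.266
```

```bash
python3 w.py
```

```text
12.3 [0.4738 0.0297 0.1163] F [-7.7 -1.8  8.8] T [-0.3   1.27 -0.03] op 0.266 r 0.0799928047504389 ang 162.60194856244897
```

Call:
move_arm(
  motion=[
    [0.25,-0.12,0,0,0,0,0],
    [0.25,-0.11,0,0,0,0,0],
    [0,0,0,0,0,0,0],
  ],
)

```text
time_s: 12.6
eef_pos: [0.4785, 0.0418, 0.1164]
eef_rot: [-0.0, 0.929, 0.37, -0.003]
wrist_force: [-10.2, -4.3, 11.8]
opening: 0.265
```

```bash
python3 w.py
```

```text
12.6 [0.4785 0.0418 0.1164] F [-10.2  -4.3  11.8] T [-1.07  1.73 -0.03] op 0.265 r 0.08014250219022122 ang 153.31174678854714
```

Call:
move_arm(
  motion=[
    [0.15,-0.04,0,0,0,0,0],
    [0,0,0,0,0,0,0],
  ],
)

```text
time_s: 12.8
eef_pos: [0.4795, 0.0441, 0.1162]
eef_rot: [0.0, 0.929, 0.37, -0.004]
wrist_force: [-15.3, -7.9, 15.1]
opening: 0.264
```

```bash
python3 w.py;python3 -c "
from h import *
shot('wrist','w8.png');shot('scene','s8.png')
a=load('scene')['p'][150:260,190:350]
cv2.imwrite('pics/s8c.png',cv2.resize(a,None,fx=5,fy=5,interpolation=cv2.INTER_CUBIC)[:,:,::-1])
"
```

```text
12.8 [0.4795 0.0441 0.1162] F [-15.3  -7.9  15.1] T [-1.98  2.39  0.04] op 0.264 r 0.08033750225308435 ang 151.54297398806918
```

View pics/w8.png

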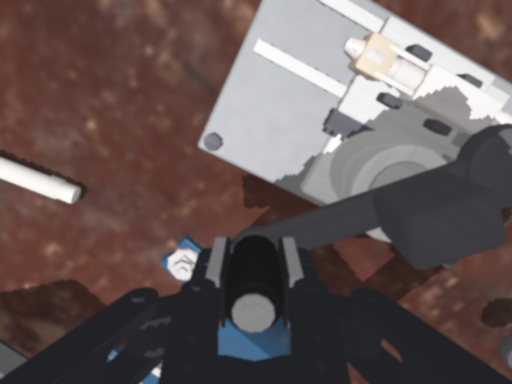

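View pics/s8c.png

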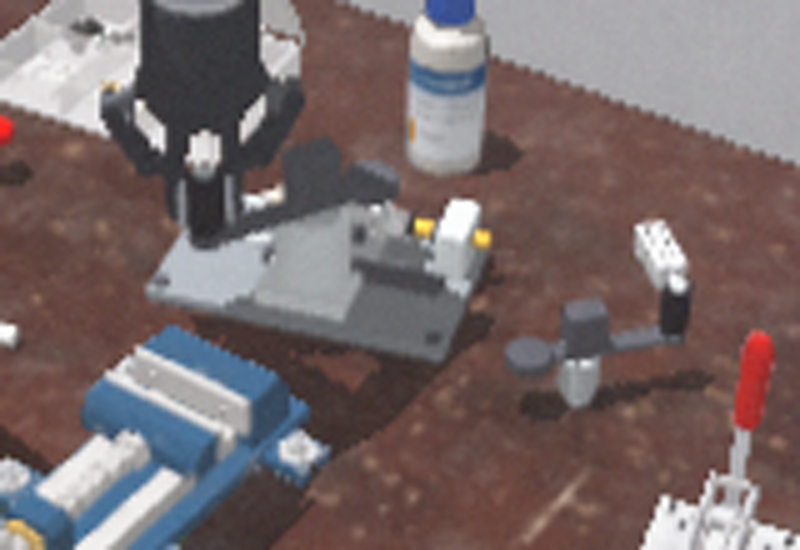

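Call:
move_arm(
  motion=[
    [-0.05,0.02,-0.04,0,0,0,1],
    [0,0,0,0,0,0,1],
    [0,0,0,0,0,0,1],
    [0,0,0,0,0,0,1],
    [0,0,0,0,0,0,1],
    [0,0,0,0,0,0,1],
  ],
)

```text
time_s: 13.5
eef_pos: [0.4814, 0.0444, 0.117]
eef_rot: [-0.0, 0.929, 0.37, 0.0]
wrist_force: [0.0, 0.5, -0.6]
opening: 0.998
```

```bash
python3 w.py;python3 -c "
from h import *
shot('wrist','w9.png')
"
```

```text
13.5 [0.4814 0.0444 0.117 ] F [ 0.   0.5 -0.6] T [0.01 0.01 0.05] op 0.998 r 0.07882691098098336 ang 150.7042606730671
```

View pics/w9.png

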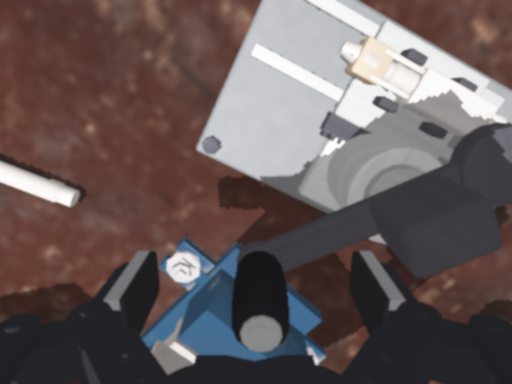

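Released cleanly, the grip stands midway between the open fingers at (260,300). Lift straight up and then move aside to inspect.

Call:
move_arm(
  motion=[
    [0,0,-0.5,0,0,0,1],
    [0,0,-1,0,0,0,1],
    [0,0,-1,0,0,0,1],
    [0,0,-1,0,0,0,1],
    [0,0,-1,0,0,0,1],
    [0,0,-1,0,0,0,1],
    [0,0,-1,0,0,0,1],
    [0,0,0,0,0,0,1],
  ],
)

```text
time_s: 14.35
eef_pos: [0.4833, 0.0441, 0.2845]
eef_rot: [0.002, 0.929, 0.37, 0.003]
wrist_force: [0.8, 0.0, 0.9]
opening: 1.002
```

Call:
move_arm(
  motion=[
    [0,1,0,0,0,0,1],
    [0,1,0,0,0,0,1],
    [0,1,0,0,0,0,1],
    [0,0.5,0,0,0,0,1],
    [0,0,0,0,0,0,1],
    [0,0,0,0,0,0,1],
  ],
)

```text
time_s: 14.95
eef_pos: [0.5407, -0.0188, 0.2792]
eef_rot: [-0.001, 0.929, 0.369, -0.0]
wrist_force: [-0.5, -0.1, -0.2]
opening: 1.0
```

Run:
```python
from h import *
shot('wrist','w10.png');shot('top','t10.png')
C=cloud('wrist');ok=load('wrist')['d']>0;z=C[...,2]
c=np.array([.5501,.0058]);dd=C[...,:2]-c;d=np.hypot(dd[...,0],dd[...,1])
m=ok&(d>.06)&(d<.1)&(z>.12)&(z<.16);Q=C[m]; 
if len(Q): print('grip',Q.mean(0),np.degrees(np.arctan2(*(Q.mean(0)[:2]-c)[::-1])))
m=ok&(d<.03)&(z>.11)&(z<.15);Q=C[m];print('hub',len(Q),Q.mean(0),Q[:,2].std())
o=telemetry.get_obs();print(o['time_s'],o['eef_pos'])
```

```text
grip [0.47881195 0.03464939 0.13231635] 157.96743009548393
hub 1232 [0.55110752 0.00602939 0.12522974] 0.002784565992964768
15.05 [ 0.5406934  -0.01844925  0.27944344]
```

View pics/w10.png

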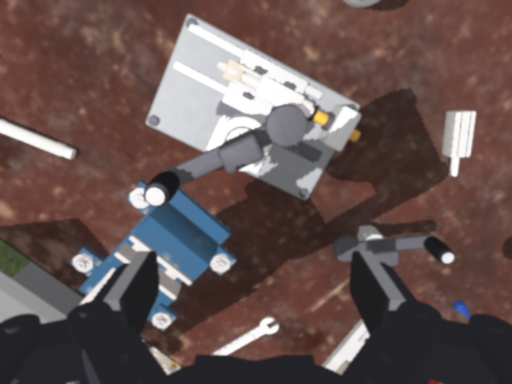

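Run:
```python
import cv2
a=cv2.imread('pics/w10.png')[30:180,150:370]
cv2.imwrite('pics/w10c.png',cv2.resize(a,None,fx=3.6,fy=3.6,interpolation=cv2.INTER_CUBIC))
```

```text
(no output)
```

View pics/w10c.png

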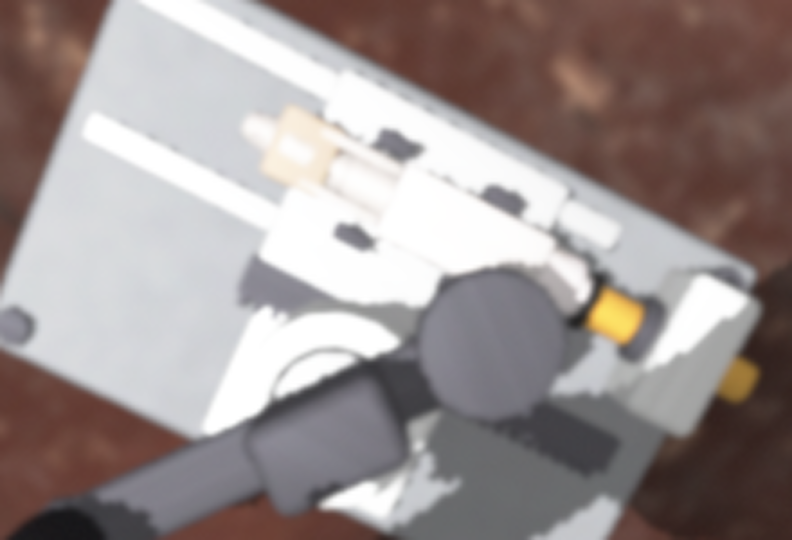

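Run:
```python
from h import *
# re-derive from saved: w10 current npz; w6 view not saved as npz; use top pictures for the start: cream block
C=cloud('wrist'); 
for u,v in [(231,69),(233,70),(237,72)]: print(C[v,u].round(4))
o=telemetry.get_obs();p=o['eef_pos'];M=rot(o['eef_rot']);i=camera_info('wrist')
cr=M.inv().apply(i['origin']-p);cR=M.inv()*rot(i['orientation'])
K=i['K']
# start-of-winding view w4: pose then
M4=rot([-1.16588491e-04,9.29215713e-01,3.69537715e-01,-1.50197841e-04]);p4=np.array([.55015696,.0059097,.11781])
O=p4+M4.apply(cr);Rw=M4*cR
for u,v in [(165,68)]:
    r=Rw.apply([(u-K[0,2])/K[0,0],-(v-K[1,2])/K[1,1],-1])
    for h in (.045,.05,.055):print(h,(O+r*(h-O[2])/r[2]).round(4))
```

```text
[0.5933 0.063  0.0457]
[0.594  0.0608 0.0463]
[0.5953 0.0566 0.0453]
0.045 [0.5803 0.1018 0.045 ]
0.05 [0.581  0.1007 0.05  ]
0.055 [0.5817 0.0996 0.055 ]
```

```bash
python3 -c "
from bench import job;print(job.hand_in())"
```

```text
the job is handed in; nothing more can be done
None
```

The crank is fully home in the drive, and the carriage is wound to its stop with the valve against the nozzle. I then released the crank, lifted the arm clear and handed in at about 15 s. The hand-in reported no verdict.

- **Seating:** I gripped the hub across the arm, pressed with about 30 N and turned clockwise. The square end dropped in after about 24°. The grip's top came down about 14 mm.
- **Winding:** I took the loose grip and wound it about 252° clockwise. The force along the turn then rose from about 4 N to about 15 N, which I took as the stop.
- **Last checks:**
  - The hub's top measured 125 mm above the desk, so its centre is at about 105 mm, which is home.
  - The valve's rear block had moved about 43 mm (stop at 44 mm), and the picture shows the valve nose at the nozzle.
  - The wrist force was near zero.
- **Bystanders:** I did not measure their positions again. The tool was kept clear of all of them.
- **A reading that disagreed:** the last picture gave the grip's angle as 158°, while the arm's own position gave about 151°. Only part of the grip was visible in that picture, and the carriage's travel agrees with the arm's reading.

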